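# Stack a stepped display stand and set its finial on top

### The arm

A 7-joint arm with a two-finger parallel gripper is mounted at the origin on a cart in front of the work surface, level with it; the furniture and walls round the work are solid. World frame = base frame: x ahead of the robot, y to its left, z up, the work surface at z = 0. Lengths are in m, angles in rad, forces in N, time in s.
With the tool pointing down it reaches from about 0.425 to 0.875 m from the base axis. Payload 4.7 kg.
Tool frame: the origin (TCP) lies between the finger pads; the fingertips stand 22 mm ahead of it and the grasp point (between the pads) lies 3 mm ahead of it; z points along the fingers, y is the line along which they close (so a half turn about z gives the same grasp; the last joint's range is limited). The gripper opens to 87 mm and grips with 3 to 60 N. Pads are 19 mm wide; open, the fingers measure 117 mm over their backs; the gripper's body (75 mm by 190 mm) begins 51 mm behind the grasp point.
Start: joints at [-1.259, 0.321, -0.07, 1.45, 0.023, 1.371, -0.057], TCP at [0.191, 0.621, 0.245] pointing down, gripper open.
Joint ranges: [-2.86, 2.86], [-0.3, 2.09], [-1.38, 1.24], [0.06, 2.45], [-1.56, 4.7], [0.09, 2.05], [-2.69, 2.69]. Speed limits (rad/s): [2.57, 2.57, 3.14, 3.14, 3.14, 3.14, 3.14].

### API

Orientations are given as a rotation vector (axis times angle).
In Python, from bench import ctrl gives the robot as it stands. The module is installed in compiled form; this text tells all that it offers.
- The arm moves only by the tool send_rows, never from a script. Its argument "motion" is a list of rows, each an object with "claw": the opening, from -1 (shut) to 1 (fully open); "slide": the shift along the tool's x, y, z in mm, a list of three; "delta_rot": the turn, a rotation vector about the tool's x, y, z in rad, a list of three. In form: [{"claw": claw, "slide": [x, y, z], "delta_rot": [ax, ay, az]}, ...]. A call has 1 to 5 rows; each row is the pose to reach, as a shift and turn from the pose commanded when the call began, along the tool's axes at that moment; what a row does not reach only later rows make up. A row lasts 1/10 s, in which the tool goes at most 50 mm and 8.59 degrees, less where a joint would pass 70% of its speed; a pose out of reach is approached as far as the arm can. A call with a gripper value outside its range is refused whole. The fingers move at their own pace and stop on an object; "grip_force" is the grip in N (left out, the last holds). Time passes only in rows, so rows that repeat a pose let the fingers close. It gives the time, the measured TCP pose, the force, the opening and the grip force at its end, in the units of the state.
- ctrl.get_state(): the state, without advancing time (a new reading comes with each control period).
- ctrl.get_image(name): name is "scene" or "top" or "wrist"; returns a dict with "color" (400x640x3 uint8, blue, green, red), "fx", "fy", "cx", "cy" (pixels), "pose" (4x4, takes a point from camera to world coordinates). Camera axes: x right, y down, z forward; pixel columns grow to the right and rows downward; lengths in m; the calibration is good to about 2 mm. A picture is of the moment at which its call begins. There is no depth.
- ctrl.close_job(): hands the job in; it is judged then, once.
The state is a dict: "time": time; "joint_positions": joint angles; "qd": joint speeds; "joint_torque": joint torques, N m; "position": TCP position; "tool_rot": TCP orientation; "ft_force": force on the tool from outside, world axes, zero at the start; "torque": the same for the moment, N m; "grip_width": opening from 0.0 (shut) to 1.0 (fully open); "grip_force": force on a finger pad.
Only numpy, scipy, OpenCV 4.12 (cv2) and the standard library are available. Lean on these libraries where they do the work, as an engineer would, in place of code of your own. Each camera call takes 0.05 s, during which the arm holds its last target. There are 200 camera calls.

### The job

Dry-stack the little display stand on its dark base board: first the plain wooden block, lengthways with the board, on it the round turned disc, then the square stepped cap with its wider side down, and last the turned finial, standing upright on top. Centre each piece on the one below it, with the straight sides of block and cap parallel to those of the board. Leave the oilstone, the tape roll and the pencil that lie among the pieces where they are.

Things in the scene. Friction and masses are not known exactly. Their poses are not given: they have to be found in the camera images.
- base_board: Base board of the stand, dark wood, fixed to the bench: a slab 100 x 150 x 10 mm with a step of 88 x 138 x 6 mm on it, so its flat top is 16 mm above its underside, with four small flush brass screw heads near the corners. Origin: centre of the underside; x along the short (100 mm) side, y along the long (150 mm) side, z up.
- block: Plain limewood block with a dark stain near one end, 66 x 123 x 44 mm, 0.18 kg, loose. Origin: centre of the underside; x along the 66 mm side (grasp across it), y along the 123 mm side, z up.
- disc: Turned disc of light wood, 58 mm in diameter up to 14 mm high, then stepped in to 53 mm; 22 mm high in all; lies flat, loose, 0.06 kg. Origin: centre of the underside, z up.
- cap: Square stepped cap of wood, 48 x 48 mm and 13 mm high with a smaller step 42 x 42 x 7 mm on top, 20 mm high in all; lies with the wider side down, loose, 0.05 kg. Origin: centre of the underside; x and y along its sides, z up.
- finial: Turned limewood finial of three stacked round swellings, 38 mm in diameter, 71 mm high, standing, loose, 0.05 kg. Grasp it 30 to 40 mm above its foot, where it is 36 mm thick. Origin: centre of its foot, z up.
- oilstone: Dark grey oilstone in the middle of the bench (another lies at the back left), 156 x 72 x 22 mm, loose; not part of the job, stays where it is. Origin: centre of the underside, x along the long side.
- tape: Roll of masking tape lying flat among the pieces (another lies at the far left), 96 mm in diameter, 19 mm high, loose; not part of the job, stays where it is. Origin: centre of the underside.
- pencil: Short yellow pencil lying on the bench, about 97 x 30 x 7 mm over all, loose; not part of the job, stays where it is. Origin: centre of the underside.
Not all that is in view belongs to the job. What is shaped like the block but turquoise is not meant.

How it is judged:
By the outcome, as a careful person would: the job done as asked, in the order asked, and still so for the second after the job is handed in, with the robot touching nothing.
It also fails if it takes over 118 s, if anything falls off the work surface, if the arm or the gripper's body presses on something with over 40 N, if the wrist force passes 120 N, or if a joint passes its speed limit or range.

## Working session

There is one attempt and no reset: what is moved stays moved. The work goes in short steps, Python scripts to look and compute and a tool call to move; the robot and the scene stay as the last step left them, time stands still between calls to the robot, and variables do not carry over. Pictures are saved under pics/ and viewed, at most 14 in all, crops included, and the job is handed in when it is done.

Besides the shell and the picture viewer there is one more tool, called after "Request:" as name(argument=value, ...) on one line, values as JSON. send_rows: Moves the arm, as the interface text tells. Its arguments: {"type":"object","properties":{"motion":{"type":"array","items":{"type":"object","properties":{"claw":{"type":"number"},"slide":{"type":"array","items":{"type":"number"}},"delta_rot":{"type":"array","items":{"type":"number"}}}}},"grip_force":{"type":"number"}},"required":["motion"]}

```bash
mkdir -p pics; cat > h.py <<'E'
from bench import ctrl
import cv2, numpy as np
from scipy.spatial.transform import Rotation as R
def cam(n,save=None):
    d=ctrl.get_image(n)
    if save: cv2.imwrite('pics/'+save,d['color'])
    return d
def ray(d,px,z):
    px=np.atleast_2d(px).astype(float);P=np.array(d['pose'])
    v=np.c_[(px[:,0]-d['cx'])/d['fx'],(px[:,1]-d['cy'])/d['fy'],np.ones(len(px))]@P[:3,:3].T
    o=P[:3,3]; return (o+v*((np.atleast_1d(z)-o[2])/v[:,2])[:,None])[:,:2]
def proj(d,X):
    P=np.array(d['pose']);c=(np.atleast_2d(X)-P[:3,3])@P[:3,:3]
    return np.c_[c[:,0]/c[:,2]*d['fx']+d['cx'],c[:,1]/c[:,2]*d['fy']+d['cy']]
def st():
    s=ctrl.get_state();return s
def go(x,y,z,yaw=None):
    "slide and delta_rot for tool-down target; yaw = world angle of tool y axis (mod pi)"
    s=st();Rm=R.from_rotvec(s['tool_rot']);p=np.array(s['position'])
    sl=Rm.inv().apply(np.array([x,y,z])-p)*1000
    out=None
    if yaw is not None:
        c=[]
        for k in (0,1):
            a=yaw+k*np.pi; yv=np.array([np.cos(a),np.sin(a),0]);zv=np.array([0,0,-1]);xv=np.cross(yv,zv)
            c.append((Rm.inv()*R.from_matrix(np.c_[xv,yv,zv])).as_rotvec())
        out=min(c,key=np.linalg.norm)
    print('slide',sl.round(1),'rot',None if out is None else out.round(4),'t',s['time'],'q7',round(s['joint_positions'][6],2))
E
python3 - <<'E'
from h import *
s=st();print(s)
for n in('scene','top','wrist'):
    d=cam(n,n+'0.png');print(n,d['fx'],d['cx'],d['cy'],np.array(d['pose']).round(3).tolist())
E
```

```text
{'time': 0.0, 'joint_positions': array([-1.25885711,  0.32180518, -0.07006841,  1.4516695 ,  0.02261595,
        1.37079079, -0.0569073 ]), 'qd': array([ 0.0010341 , -0.00128578,  0.00342732, -0.00105943, -0.00091096,
       -0.00047714, -0.00015283]), 'joint_torque': array([-6.85493262e-06, -4.91280770e+01, -4.04038802e-01, -3.12529707e+01,
       -6.40626275e-02,  4.36822919e-02,  1.70155240e-04]), 'position': array([0.19065748, 0.6208786 , 0.24347568]), 'tool_rot': array([-4.66076381e-01, -3.10666259e+00,  2.95182785e-03]), 'ft_force': array([0.25208214, 0.48663728, 0.22822002]), 'torque': array([-0.04642737,  0.03972186, -0.00582276]), 'grip_force': 0.0, 'grip_width': 1.0017247572732613}
scene 462.80937579650504 320.1016113461171 193.62318222999164 [[0.858, -0.224, 0.462, -0.137], [-0.513, -0.407, 0.756, -1.006], [0.018, -0.885, -0.464, 0.692], [0.0, 0.0, 0.0, 1.0]]
top 473.8106577304291 322.1005713436372 197.91129563554648 [[-0.107, -0.97, 0.219, 0.249], [-0.994, 0.105, -0.022, 0.074], [-0.002, -0.22, -0.976, 1.248], [0.0, 0.0, 0.0, 1.0]]
wrist 356.8692230866483 319.6299246634587 197.54128103239518 [[0.293, 0.924, 0.246, 0.123], [0.956, -0.282, -0.078, 0.641], [-0.002, 0.257, -0.966, 0.384], [0.0, 0.0, 0.0, 1.0]]
```

View pics/top0.png

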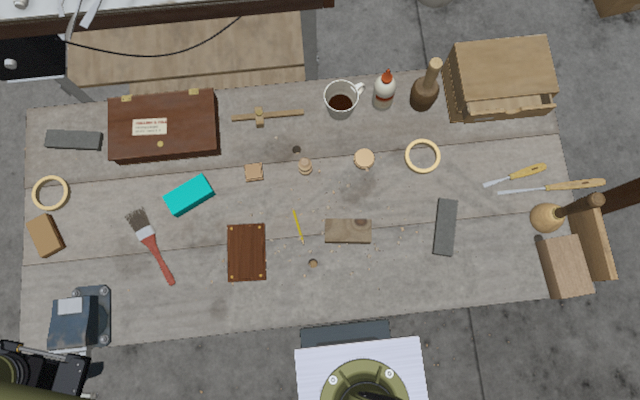

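View pics/scene0.png

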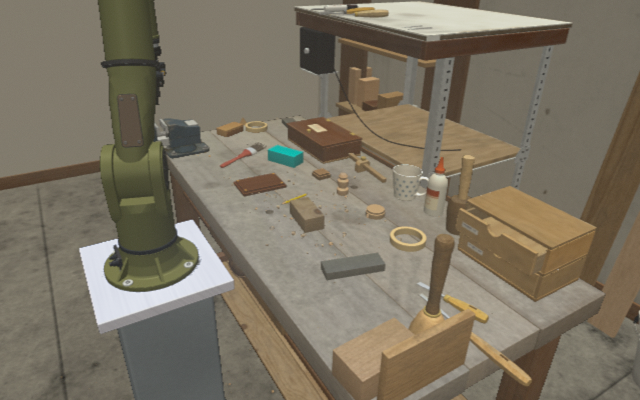

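Top view: board (246,252), block (348,231), disc (364,159), cap (254,172), finial (305,167), pencil (298,226), oilstone (445,227), tape (422,156).

```bash
python3 - <<'E'
from h import *
d=cam('top')
for n,px,z in [('board',(246,252),.013),('block',(348,230),.044),('disc',(364,157),.022),('cap',(254,172),.02),('finialtop',(303,162),.07),('pencil',(298,226),0.005),('oil',(445,227),.022)]: print(n,ray(d,px,z).round(3))
im=cv2.resize(d['color'][130:300,215:415],(800,680),interpolation=cv2.INTER_CUBIC)
P=ray(d,(348,230),.044)[0]; B=ray(d,(246,252),.013)[0]
w=np.array(st()['position'])
go(.50,.03,.32,0)
E
```

```text
board [[0.404 0.26 ]]
block [[ 0.428 -0.009]]
disc [[ 0.625 -0.078]]
cap [[0.615 0.222]]
finialtop [[0.614 0.087]]
pencil [[0.459 0.119]]
oil [[ 0.412 -0.264]]
slide [-469.1 -474.4  -75.5] rot [-9.0000e-04  8.0000e-04  1.2731e+00] t 0.2 q7 -0.06
```

Request:
send_rows(motion=[{"claw": 1,"slide": [-45,-41,-8],"delta_rot": [0,0,0]},{"claw": 1,"slide": [-75,-68,-13],"delta_rot": [0,0,0]},{"claw": 1,"slide": [-105,-95,-18],"delta_rot": [0,0,0]},{"claw": 1,"slide": [-135,-122,-23],"delta_rot": [0,0,0]},{"claw": 1,"slide": [-165,-150,-28],"delta_rot": [0,0,0]}], grip_force=20)

```text
time: 0.7
position: [0.3052, 0.4279, 0.2727]
tool_rot: [0.466, 3.107, 0.0]
ft_force: [1.3, -0.1, -0.5]
grip_width: 1.001
grip_force: 0.0
```

Request:
send_rows(motion=[{"claw": 1,"slide": [-35,-32,-8],"delta_rot": [0,0,0.14]},{"claw": 1,"slide": [-70,-63,-13],"delta_rot": [0,0,0.28]},{"claw": 1,"slide": [-105,-95,-18],"delta_rot": [0,0,0.42]},{"claw": 1,"slide": [-135,-122,-23],"delta_rot": [0,0,0.56]},{"claw": 1,"slide": [-165,-150,-28],"delta_rot": [0,0,0.7]}])

```text
time: 1.2
position: [0.4188, 0.236, 0.3009]
tool_rot: [-1.512, -2.754, -0.001]
ft_force: [0.6, 1.3, -1.3]
grip_width: 0.996
grip_force: 0.0
```

```bash
python3 - <<'E'
from h import *
go(.50,.1,.32,0);go(.50,.1,.32,.3);print(st()['position'])
E
```

```text
slide [-158.3   -4.5  -19.2] rot [ 4.000e-04 -5.000e-04  5.669e-01] t 1.2 q7 -0.02
slide [-158.3   -4.5  -19.2] rot [ 0.0005 -0.0004  0.2669] t 1.2 q7 -0.02
[0.41880907 0.23599682 0.3008509 ]
```

Request:
send_rows(motion=[{"claw": 1,"slide": [-40,-1,-5],"delta_rot": [0,0,0.14]},{"claw": 1,"slide": [-80,-2,-10],"delta_rot": [0,0,0.27]},{"claw": 1,"slide": [-110,-4,-19],"delta_rot": [0,0,0.41]},{"claw": 1,"slide": [-145,-4,-19],"delta_rot": [0,0,0.55]},{"claw": 1,"slide": [-145,-4,-19],"delta_rot": [0,0,0.567]}])

```text
time: 1.7
position: [0.4956, 0.1082, 0.32]
tool_rot: [2.226, 2.213, -0.0]
ft_force: [0.2, -0.0, -0.3]
grip_width: 0.998
grip_force: 0.0
```

```bash
python3 - <<'E'
from h import *
d=cam('wrist');d=cam('wrist','w1.png');print(st()['position'],d['pose'].round(3).tolist())
import pickle;pickle.dump(d,open('w1.pkl','wb'))
c=d['color'];cv2.imwrite('pics/w1b.png',cv2.resize(c,(800,500),interpolation=cv2.INTER_CUBIC))
E
```

```text
[0.4934346  0.11327948 0.31937933] [[1.0, 0.0, -0.0, 0.493], [0.0, -0.966, -0.259, 0.181], [-0.0, 0.259, -0.966, 0.46], [0.0, 0.0, 0.0, 1.0]]
```

View pics/w1.png

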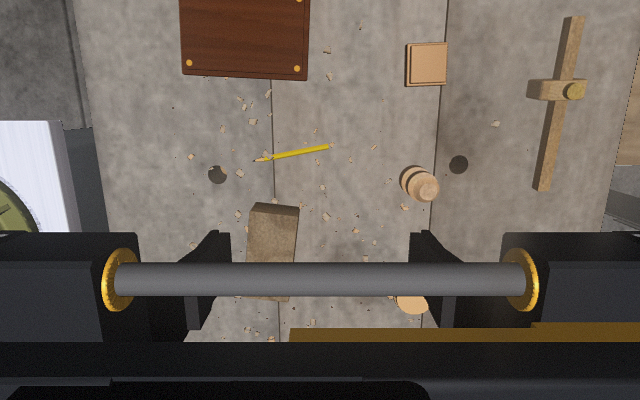

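The wrist view shows the board cut at the top (183-308, 0-80), cap (427,64), finial (420,182), and block and disc half hidden by the fingers. I'll take a board view first, then a view for block and disc.

Request:
send_rows(motion=[{"claw": 1,"slide": [-40,0,0],"delta_rot": [0,0,0]},{"claw": 1,"slide": [-70,0,0],"delta_rot": [0,0,0]},{"claw": 1,"slide": [-70,0,0],"delta_rot": [0,0,0]},{"claw": 1,"slide": [-70,0,0],"delta_rot": [0,0,0]}])

```text
time: 2.2
position: [0.4934, 0.045, 0.3195]
tool_rot: [-2.212, -2.23, -0.001]
ft_force: [0.3, -0.0, 0.3]
grip_width: 0.995
grip_force: 0.0
```

```bash
python3 - <<'E'
from h import *
import pickle
print(st()['position'])
d=cam('wrist','w2.png');pickle.dump(d,open('w2.pkl','wb'));print(d['pose'][:3,3])
E
```

```text
[0.49340584 0.04499609 0.31952457]
[0.49188205 0.11473295 0.45984775]
```

Request:
send_rows(motion=[{"claw": 1,"slide": [-45,0,0],"delta_rot": [0,0,0]},{"claw": 1,"slide": [-90,0,0],"delta_rot": [0,0,0]},{"claw": 1,"slide": [-135,0,0],"delta_rot": [0,0,0]},{"claw": 1,"slide": [-160,0,0],"delta_rot": [0,0,0]},{"claw": 1,"slide": [-160,0,0],"delta_rot": [0,0,0]}])

```text
time: 2.75
position: [0.4946, -0.1189, 0.3197]
tool_rot: [2.218, 2.223, -0.001]
ft_force: [0.2, 0.5, -0.9]
grip_width: 0.999
grip_force: 0.0
```

```bash
python3 - <<'E'
from h import *
import pickle
cam('wrist')
d=cam('wrist','w3.png');pickle.dump(d,open('w3.pkl','wb'));print(d['pose'][:3,3])
E
```

```text
[ 0.49358263 -0.0460862   0.45975572]
```

Request:
send_rows(motion=[{"claw": 1,"slide": [50,20,0],"delta_rot": [0,0,0]},{"claw": 1,"slide": [100,20,0],"delta_rot": [0,0,0]},{"claw": 1,"slide": [150,20,0],"delta_rot": [0,0,0]},{"claw": 1,"slide": [200,20,0],"delta_rot": [0,0,0]},{"claw": 1,"slide": [250,20,0],"delta_rot": [0,0,0]}])

```text
time: 3.35
position: [0.5119, 0.1357, 0.3194]
tool_rot: [-2.208, -2.233, -0.001]
ft_force: [1.2, -0.1, -0.2]
grip_width: 0.997
grip_force: 0.0
```

Request:
send_rows(motion=[{"claw": 1,"slide": [30,0,0],"delta_rot": [0,0,0]},{"claw": 1,"slide": [30,0,0],"delta_rot": [0,0,0]},{"claw": 1,"slide": [30,0,0],"delta_rot": [0,0,0]},{"claw": 1,"slide": [30,0,0],"delta_rot": [0,0,0]}])

```text
time: 3.75
position: [0.5129, 0.1603, 0.3195]
tool_rot: [2.214, 2.229, -0.001]
ft_force: [0.7, 0.5, 1.0]
grip_width: 1.0
grip_force: 0.0
```

```bash
python3 - <<'E'
from h import *
import pickle
cam('wrist')
d=cam('wrist','w4.png');pickle.dump(d,open('w4.pkl','wb'));print(d['pose'][:3,3],st()['position'])
a=cv2.imread('pics/w3.png')[:300];b=d['color'][:300]
cv2.imwrite('pics/w34.png',np.vstack([a,b]))
E
```

```text
[0.51171067 0.22961305 0.4598545 ] [0.51321831 0.15937828 0.31970345]
```

View pics/w34.png

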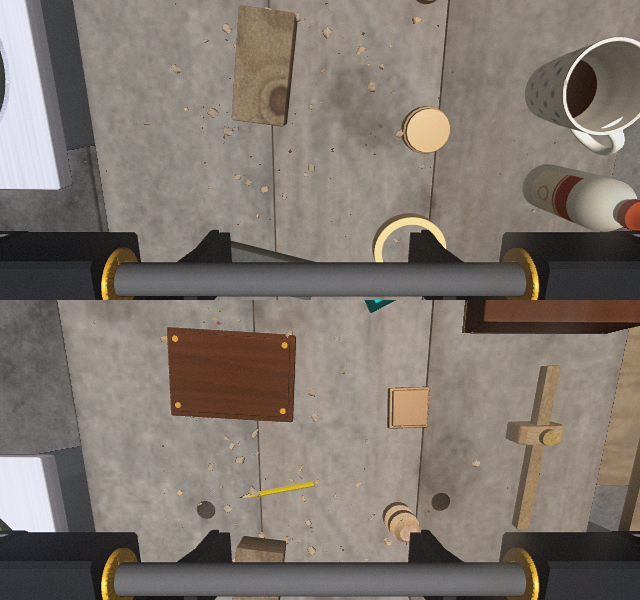

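```bash
cat > fit.py <<'E'
from h import *
import pickle,sys
from scipy.optimize import minimize
def box(w,l,z0,z1): return [(sx*w/2,sy*l/2,z) for sx in(-1,1) for sy in(-1,1) for z in(z0,z1)]
def cyl(d,z0,z1): return [(d/2*np.cos(a),d/2*np.sin(a),z) for a in np.linspace(0,2*np.pi,48,endpoint=False) for z in(z0,z1)]
M=dict(board=[box(.1,.15,0,.01)+box(.088,.138,.01,.016)],block=[box(.066,.123,0,.044)],disc=[cyl(.058,0,.014)+cyl(.053,.014,.022)],cap=[box(.048,.048,0,.013)+box(.042,.042,.013,.02)])
S=4
def fit(d,name,roi,init,thr,z=0,dbg=None):
    x0,y0,x1,y1=roi;c=d['color'][y0:y1,x0:x1]
    big=cv2.resize(c,None,fx=S,fy=S,interpolation=cv2.INTER_CUBIC)
    f=big.astype(int);sat=f[...,2]-f[...,0]
    m=(sat>thr).astype(np.uint8)
    m=cv2.morphologyEx(cv2.morphologyEx(m,cv2.MORPH_OPEN,np.ones((9,9))),cv2.MORPH_CLOSE,np.ones((25,25)))
    k,lab,stt,_=cv2.connectedComponentsWithStats(m)
    m=(lab==1+np.argmax(stt[1:,4])).astype(np.uint8)
    cn=cv2.findContours(m,0,2)[0];m=cv2.fillPoly(m*0,cn,1)
    V=np.array(M[name][0])+[0,0,z]
    def poly(p):
        a=p[2];Rz=np.array([[np.cos(a),-np.sin(a)],[np.sin(a),np.cos(a)]])
        X=np.c_[V[:,:2]@Rz.T+p[:2],V[:,2]]
        u=(proj(d,X)-[x0,y0]+.5)*S-.5
        return cv2.convexHull((u*16).round().astype(np.int32))
    def cost(p):
        q=cv2.fillConvexPoly(m*0,poly(p),1,shift=4);return 1-(q&m).sum()/(q|m).sum()
    best=None
    for r in range(2):
        i=np.array(init if best is None else best.x,float)
        s=np.vstack([i,i+[.008,0,0],i+[0,.008,0],i+[0,0,.08]])
        best=minimize(cost,i,method='Nelder-Mead',options=dict(initial_simplex=s,xatol=1e-5,fatol=1e-6))
    if dbg:
        cv2.drawContours(big,cn,-1,(255,0,0),1);cv2.polylines(big,[poly(best.x)//16],True,(0,255,0),1);cv2.imwrite('pics/'+dbg,big)
    print(name,best.x.round(4),'deg',np.degrees(best.x[2]).round(2),'iou',1-best.fun);return best.x
E
python3 - <<'E'
from fit import *
w3=pickle.load(open('w3.pkl','rb'));w4=pickle.load(open('w4.pkl','rb'));w1=pickle.load(open('w1.pkl','rb'))
fit(w4,'board',(140,10,320,140),(.404,.26,1.5),20,dbg='f1.png')
fit(w4,'cap',(370,70,450,145),(.615,.222,0),25,dbg='f2.png')
fit(w1,'cap',(390,30,460,100),(.615,.222,0),25)
fit(w3,'block',(215,0,315,140),(.428,-.009,0),12,dbg='f3.png')
fit(w3,'disc',(380,95,470,165),(.625,-.078,0),25,dbg='f4.png')
for n in(1,2,3,4):
    b=cv2.imread(f'pics/f{n}.png');cv2.imwrite(f'pics/f{n}.png',cv2.resize(b,(400,300)))
g=[cv2.imread(f'pics/f{n}.png') for n in(1,2,3,4)]
cv2.imwrite('pics/f.png',np.vstack([np.hstack(g[:2]),np.hstack(g[2:])]))
E
```

```text
board [0.4056 0.2595 1.5195] deg 87.06 iou 0.7892212651949605
cap [0.6214 0.2242 0.0274] deg 1.57 iou 0.9376043183351681
cap [0.62   0.2246 0.0403] deg 2.31 iou 0.9433295138320511
block [ 0.4115 -0.0053 -0.0692] deg -3.97 iou 0.5534196428571428
disc [ 0.6249 -0.0782  0.022 ] deg 1.26 iou 0.9415770956392627
```

View pics/f.png

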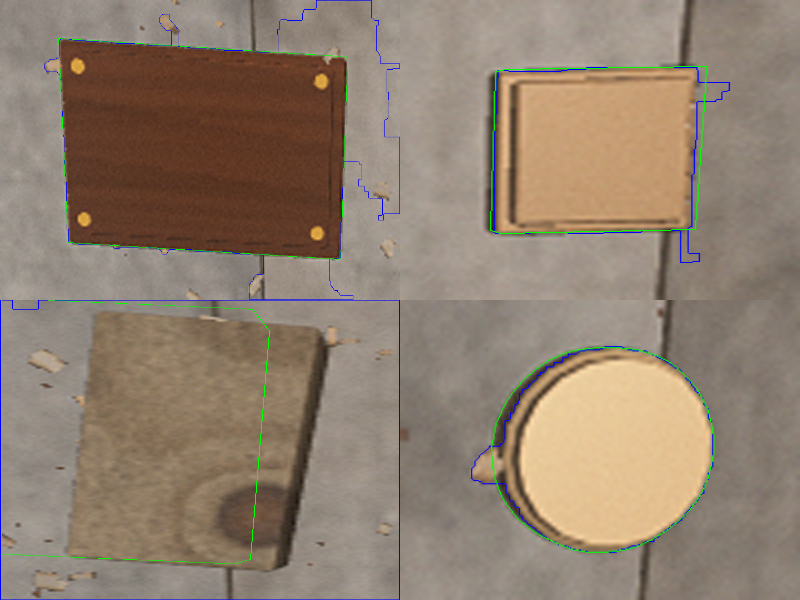

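```bash
sed -i 's/np.ones((9,9))),cv2.MORPH_CLOSE,np.ones((25,25))/np.ones((31,31))),cv2.MORPH_CLOSE,np.ones((25,25))/; s/sat=f\[...,2\]-f\[...,0\]/sat=cv2.GaussianBlur((f[...,2]-f[...,0]).astype(np.float32),(0,0),3)/' fit.py
python3 - <<'E'
from fit import *
w3=pickle.load(open('w3.pkl','rb'));w4=pickle.load(open('w4.pkl','rb'));w1=pickle.load(open('w1.pkl','rb'))
f=w3['color'].astype(int);s=f[...,2]-f[...,0];print('block',np.median(s[20:80,245:285]),'bench',np.median(s[20:120,160:225]),np.median(s[20:120,310:360]))
print(w3['color'][40,265],w3['color'][40,290])
f=w4['color'].astype(int);s=f[...,2]-f[...,0];print('board',np.median(s[50:100,190:280]))
fit(w4,'board',(140,10,320,140),(.404,.26,1.5),38,dbg='f1.png')
fit(w4,'cap',(370,70,450,145),(.615,.222,0),38,dbg='f2.png')
fit(w1,'cap',(390,30,460,100),(.615,.222,0),38)
fit(w3,'block',(215,0,315,140),(.428,-.009,-.1),26,dbg='f3.png')
fit(w3,'disc',(380,95,470,165),(.625,-.078,0),40,dbg='f4.png')
for n in(1,2,3,4):
    b=cv2.imread(f'pics/f{n}.png');cv2.imwrite(f'pics/f{n}.png',cv2.resize(b,(400,300)))
g=[cv2.imread(f'pics/f{n}.png') for n in(1,2,3,4)]
cv2.imwrite('pics/f_b.png',np.vstack([np.hstack(g[:2]),np.hstack(g[2:])]))
E
```

```text
block 45.0 bench 15.0 20.0
[106 133 151] [102 129 150]
board 58.0
board [0.4052 0.2592 1.5248] deg 87.36 iou 0.9753796247098633
cap [0.6201 0.2241 0.0411] deg 2.36 iou 0.9450300930147729
cap [0.6193 0.2246 0.0424] deg 2.43 iou 0.9281849483521889
block [ 0.4322 -0.0115 -0.1145] deg -6.56 iou 0.8524239205880632
disc [ 0.626  -0.0784 -0.033 ] deg -1.89 iou 0.9284986357210954
```

View pics/f_b.png

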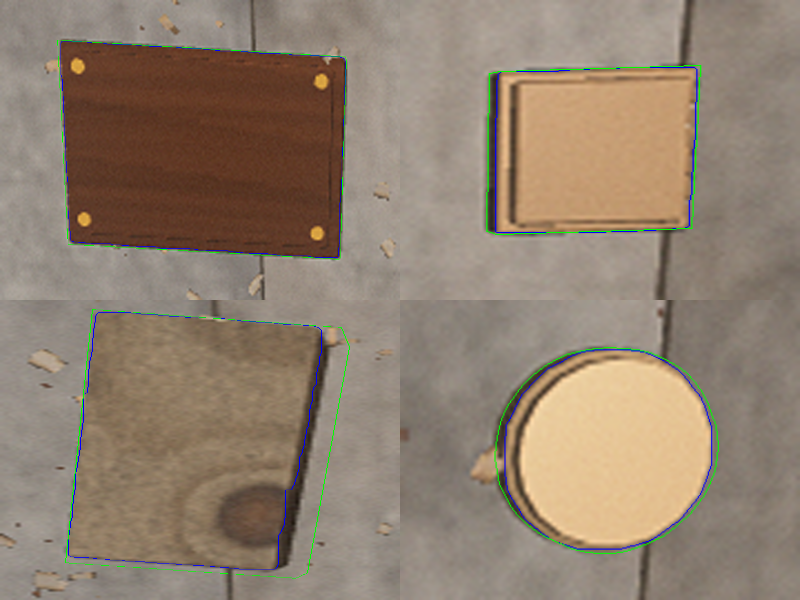

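```bash
python3 - <<'E'
from fit import *
w3=pickle.load(open('w3.pkl','rb'))
M['block']=[box(.066,.123,.044,.044)]
x=fit(w3,'block',(215,0,315,140),(.43,-.012,-.11),24)
w1=pickle.load(open('w1.pkl','rb'));w4=pickle.load(open('w4.pkl','rb'))
# finial: top swelling fit later from close
print(ray(w1,(428,187),.068),ray(w4,(406,229),.068))
go(x[0],x[1],.12,x[2]);print(st()['position'])
E
```

```text
block [ 0.4319 -0.0112 -0.1231] deg -7.05 iou 0.9068550497121926
[[0.61541002 0.0886549 ]] [[0.61293322 0.08757239]]
slide [-170.2  -82.1  199.7] rot [ 0.0002 -0.0002  0.1277] t 3.85 q7 -0.33
[0.51321831 0.15937828 0.31970345]
```

```bash
python3 - <<'E'
from fit import *
w3=pickle.load(open('w3.pkl','rb'))
C=ray(w3,[(238.75,5.6),(295.5,12.6),(284.5,126),(232,119.5)],.044);print(C.round(4),C.mean(0))
e=np.linalg.norm(C-np.roll(C,-1,0),axis=1);print(e)
x=C[1]-C[0]+C[2]-C[3];y=C[0]+C[1]-C[2]-C[3];print(np.degrees(np.arctan2(x[1],x[0])),np.degrees(np.arctan2(-y[0],y[1])))
E
```

```text
[[ 0.4075  0.0519]
 [ 0.4672  0.0456]
 [ 0.4533 -0.0725]
 [ 0.3937 -0.0656]] [ 0.43041897 -0.01014331]
[0.06010811 0.11892445 0.06007982 0.11836155]
-6.319041246473265 -6.702224760460997
```

Request:
send_rows(motion=[{"claw": 1,"slide": [-36,-18,20],"delta_rot": [0,0,0.03]},{"claw": 1,"slide": [-73,-36,40],"delta_rot": [0,0,0.06]},{"claw": 1,"slide": [-110,-54,60],"delta_rot": [0,0,0.1]},{"claw": 1,"slide": [-145,-72,80],"delta_rot": [0,0,0.118]},{"claw": 1,"slide": [-169,-83,110],"delta_rot": [0,0,0.118]}])

```text
time: 4.35
position: [0.4307, -0.0124, 0.21]
tool_rot: [2.346, 2.088, 0.005]
ft_force: [1.2, -0.1, -0.4]
grip_width: 0.998
grip_force: 0.0
```

Request:
send_rows(motion=[{"claw": 1,"slide": [0,0,40],"delta_rot": [0,0,0]},{"claw": 1,"slide": [0,0,80],"delta_rot": [0,0,0]},{"claw": 1,"slide": [0,0,90],"delta_rot": [0,0,0]},{"claw": 1,"slide": [0,0,90],"delta_rot": [0,0,0]}])

```text
time: 4.75
position: [0.4302, -0.0098, 0.1189]
tool_rot: [-2.343, -2.091, 0.004]
ft_force: [-0.7, -0.4, 1.5]
grip_width: 1.0
grip_force: 0.0
```

```bash
python3 - <<'E'
from h import *
cam('wrist');cam('wrist','w5.png')
go(.4304,-.0101,.032,-.114);print(st()['position'])
E
```

```text
slide [-1.1 -2.2 89.1] rot [ 0.0023 -0.0006  0.0017] t 4.85 q7 -0.18
[ 0.43247714 -0.00925355  0.12115088]
```

View pics/w5.png

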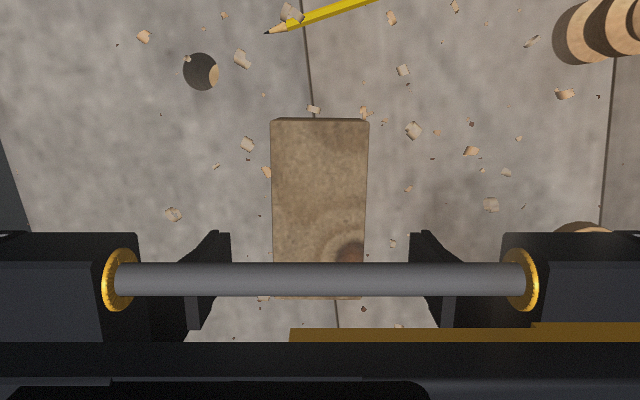

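Block is centred and square between the fingers (272–368). Descend and grip.

Request:
send_rows(motion=[{"claw": 1,"slide": [0,-1,40],"delta_rot": [0,0,0]},{"claw": 1,"slide": [0,-1,70],"delta_rot": [0,0,0]},{"claw": 1,"slide": [0,-1,87],"delta_rot": [0,0,0]},{"claw": 1,"slide": [0,-1,87],"delta_rot": [0,0,0]},{"claw": 0,"slide": [0,-1,87],"delta_rot": [0,0,0]}], grip_force=25)

```text
time: 5.35
position: [0.4319, -0.0088, 0.0342]
tool_rot: [2.341, 2.093, 0.003]
ft_force: [-0.3, -0.4, 0.8]
grip_width: 0.964
grip_force: 0.0
```

Request:
send_rows(motion=[{"claw": -1,"slide": [0,0,0],"delta_rot": [0,0,0]},{"claw": -1,"slide": [0,0,0],"delta_rot": [0,0,0]},{"claw": -1,"slide": [0,0,0],"delta_rot": [0,0,0]},{"claw": -1,"slide": [0,0,0],"delta_rot": [0,0,0]},{"claw": -1,"slide": [0,0,0],"delta_rot": [0,0,0]}])

```text
time: 5.85
position: [0.4308, -0.0089, 0.0333]
tool_rot: [2.342, 2.093, 0.002]
ft_force: [-2.1, -0.1, 7.1]
grip_width: 0.687
grip_force: 25.0
```

Request:
send_rows(motion=[{"claw": -1,"slide": [0,0,-20],"delta_rot": [0,0,0]},{"claw": -1,"slide": [0,0,-50],"delta_rot": [0,0,0]},{"claw": -1,"slide": [0,0,-80],"delta_rot": [0,0,0]},{"claw": -1,"slide": [0,0,-90],"delta_rot": [0,0,0]},{"claw": -1,"slide": [0,0,-90],"delta_rot": [0,0,0]}])

```text
time: 6.35
position: [0.431, -0.0088, 0.1234]
tool_rot: [2.341, 2.093, 0.004]
ft_force: [-0.2, -0.0, -3.2]
grip_width: 0.686
grip_force: 25.0
```

```bash
python3 - <<'E'
from h import *
p=[]
for i in range(4): cam('wrist');p.append(st()['position'])
cam('wrist','w6.png')
print(np.array(p).round(4))
go(.4052,.2592,.12,1.5248-0);
E
```

```text
[[ 0.43   -0.0089  0.1221]
 [ 0.4293 -0.009   0.1213]
 [ 0.429  -0.0092  0.121 ]
 [ 0.4289 -0.0092  0.1209]]
slide [264.1 -53.7   0.9] rot [-1.4000e-03  3.0000e-03  1.5048e+00] t 6.6 q7 -0.19
```

View pics/w6.png

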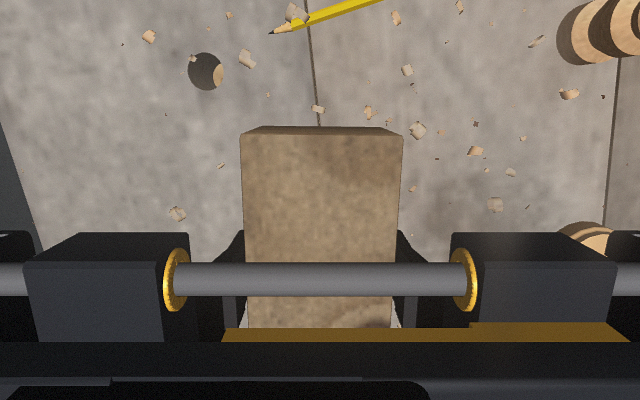

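```bash
cat >> h.py <<'E'
def mean_state(n=4):
    p=[];r=[]
    for i in range(n): cam('wrist'); s=st();p.append(s['position']);r.append(s['tool_rot'])
    r=R.from_rotvec(r).mean();return np.mean(p,0),r
def tyaw(r): y=r.as_matrix()[:,1];return np.arctan2(y[1],y[0])
def plan(x,y,z,yaw,off=(0,0),n=4):
    "off: object centre in tool x,y (m); object centre to x,y at the end; yaw of tool y"
    p,r=mean_state(n);a=np.arctan2(y,x);w=yaw
    while w-a>np.pi/2:w-=np.pi
    while w-a<-np.pi/2:w+=np.pi
    dz=-((w-tyaw(r)+np.pi)%(2*np.pi)-np.pi)
    yv=np.array([np.cos(w),np.sin(w)]);xv=np.array([-yv[1],yv[0]])
    t=np.array([*(np.array([x,y])-off[0]*xv-off[1]*yv),z])
    print('TCP',p.round(4),'yaw',np.degrees(tyaw(r)).round(2),'-> target',t.round(4),'slide mm',(r.inv().apply(t-p)*1000).round(1),'rotz',round(dz,4),'tilt',r.as_matrix()[:2,2].round(4),'t',st()['time'])
E
python3 - <<'E'
from h import *
p,r=mean_state();d=cam('wrist')
T=np.eye(4);T[:3,:3]=r.as_matrix();T[:3,3]=p;C=np.linalg.inv(T)@d['pose'];print('cam in tool',C.round(4).tolist())
d2=dict(d);d2['pose']=C
print('top far edge', ray(d2,[(243,136),(402,136)],-.011),'sides',ray(d2,[(246,220),(400,220)],-.011))
d2['pose']=d['pose']
plan(.4052,.2592,.12,1.5248)
E
```

```text
cam in tool [[0.0008, -0.9661, -0.258, 0.0698], [1.0, 0.0007, 0.0005, -0.0008], [-0.0003, -0.258, 0.9661, -0.1406], [0.0, 0.0, 0.0, 1.0]]
top far edge [[ 0.05810436 -0.02826885]
 [ 0.0581499   0.02886977]] sides [[ 0.02632752 -0.02885625]
 [ 0.02637038  0.03002389]]
TCP [ 0.4301 -0.0091  0.1224] yaw -6.42 -> target [0.4052 0.2592 0.12  ] slide mm [263.8 -54.8   2.4] rotz -1.6368 tilt [-0.0002 -0.0001] t 7.05
```

Request:
send_rows(motion=[{"claw": -1,"slide": [30,-6,0],"delta_rot": [0,0,-0.13]},{"claw": -1,"slide": [65,-14,0],"delta_rot": [0,0,-0.27]},{"claw": -1,"slide": [100,-21,0],"delta_rot": [0,0,-0.41]},{"claw": -1,"slide": [135,-28,0],"delta_rot": [0,0,-0.55]},{"claw": -1,"slide": [165,-34,0],"delta_rot": [0,0,-0.69]}])

```text
time: 7.55
position: [0.4145, 0.1607, 0.1227]
tool_rot: [1.487, 2.767, 0.001]
ft_force: [0.2, 0.2, -1.1]
grip_width: 0.683
grip_force: 24.9
```

```bash
python3 -c "
from h import *
plan(.4052,.2592,.12,1.5248,(-.0012,0))"
```

```text
TCP [0.4143 0.1623 0.1227] yaw 33.58 -> target [0.404  0.2593 0.12  ] slide mm [86.5 45.   2.8] rotz -0.9388 tilt [0.0004 0.0011] t 7.75
```

Request:
send_rows(motion=[{"claw": -1,"slide": [20,10,0],"delta_rot": [0,0,-0.14]},{"claw": -1,"slide": [40,20,0],"delta_rot": [0,0,-0.28]},{"claw": -1,"slide": [60,31,0],"delta_rot": [0,0,-0.42]},{"claw": -1,"slide": [80,42,0],"delta_rot": [0,0,-0.56]},{"claw": -1,"slide": [86.5,45,0],"delta_rot": [0,0,-0.69]}])

```text
time: 8.25
position: [0.4054, 0.2568, 0.1227]
tool_rot: [0.466, 3.107, 0.001]
ft_force: [1.0, -1.1, -2.1]
grip_width: 0.689
grip_force: 25.0
```

Request:
send_rows(motion=[{"claw": -1,"slide": [0,0,0],"delta_rot": [0,0,-0.14]},{"claw": -1,"slide": [0,0,10],"delta_rot": [0,0,-0.249]},{"claw": -1,"slide": [0,0,30],"delta_rot": [0,0,-0.249]},{"claw": -1,"slide": [0,0,50],"delta_rot": [0,0,-0.249]},{"claw": -1,"slide": [0,0,50],"delta_rot": [0,0,-0.249]}])

```text
time: 8.75
position: [0.404, 0.2529, 0.0702]
tool_rot: [-0.089, -3.136, 0.006]
ft_force: [-0.3, -1.2, -2.0]
grip_width: 0.688
grip_force: 25.0
```

```bash
python3 -c "
from h import *
plan(.4052,.2592,.050,1.5248,(-.0012,0),6)
cam('wrist','w7.png')"
```

```text
TCP [0.4059 0.2552 0.0732] yaw 86.83 -> target [0.404  0.2593 0.05  ] slide mm [ 2.1  3.9 23.2] rotz -0.0094 tilt [0.0006 0.0002] t 9.05
```

View pics/w7.png

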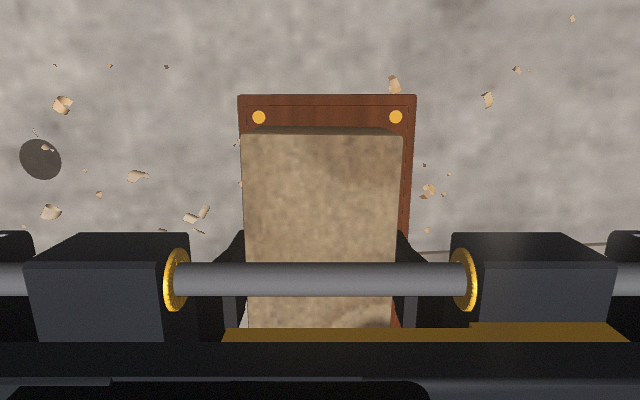

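```bash
cat >> h.py <<'E'
CT=np.array([[0.0008,-0.9661,-0.258,0.0698],[1,0.0007,0.0005,-0.0008],[-0.0003,-0.258,0.9661,-0.1406],[0,0,0,1]])
def tool(d,px,h):
    "pixels -> tool x,y mm at tool z = h (m)"
    e=dict(d);e['pose']=CT;return ray(e,px,h)*1000
E
python3 -c "
from h import *
d=cam('wrist')
c=d['color'].astype(int);m=((c[...,2]-c[...,0]>110)&(c[...,2]>170)).astype(np.uint8)
n,l,s,k=cv2.connectedComponentsWithStats(m)
q=[k[i] for i in range(1,n) if s[i,4]>60 and k[i][1]<200];print(q)
print('screws',tool(d,q,.0733-.016).round(1), 'board far edge',tool(d,[(241,95.5),(413,96)],.0733-.010).round(1))
print('block',tool(d,[(243,136),(401,136)],-.011).round(1))
w4=__import__('pickle').load(open('w4.pkl','rb'));c=w4['color'].astype(int);m=((c[...,2]-c[...,0]>100)&(c[...,2]>150)).astype(np.uint8)
n,l,s,k=cv2.connectedComponentsWithStats(m)
q=[k[i] for i in range(1,n) if s[i,4]>8 and k[i][1]<130 and k[i][0]<300];print(len(q));W=ray(w4,q,.016);print(W.round(4),W.mean(0))
"
```

```text
[array([258.38345865, 117.03759398]), array([395.46323529, 116.66911765])]
screws [[ 62.  -33.9]
 [ 62.3  40.3]] board far edge [[ 73.3 -43.9]
 [ 73.2  50.6]]
block [[ 58.1 -28.3]
 [ 58.1  28.5]]
4
[[0.3442 0.2995]
 [0.4701 0.2932]
 [0.3405 0.2257]
 [0.4665 0.2194]] [0.4053189  0.25945758]
```

Request:
send_rows(motion=[{"claw": -1,"slide": [1,3.4,10],"delta_rot": [0,0,-0.006]},{"claw": -1,"slide": [1,3.4,18],"delta_rot": [0,0,-0.006]},{"claw": -1,"slide": [1,3.4,22],"delta_rot": [0,0,-0.006]},{"claw": -1,"slide": [1,3.4,23],"delta_rot": [0,0,-0.006]},{"claw": -1,"slide": [1,3.4,23],"delta_rot": [0,0,-0.006]}])

```text
time: 9.65
position: [0.404, 0.2589, 0.0493]
tool_rot: [-0.075, -3.14, 0.001]
ft_force: [-1.1, -0.6, 0.4]
grip_width: 0.688
grip_force: 25.0
```

```bash
python3 -c "
from h import *
plan(.4052,.2592,.050,1.5248,(-.0012,0),6)
d=cam('wrist','w8.png');print(st()['ft_force'])
c=d['color'].astype(int);m=((c[...,2]-c[...,0]>110)&(c[...,2]>170)).astype(np.uint8)
n,l,s,k=cv2.connectedComponentsWithStats(m)
q=[k[i] for i in range(1,n) if s[i,4]>60 and k[i][1]<200];print(q)
print('screws',tool(d,q,.050-.016).round(1))"
```

```text
TCP [0.4044 0.2591 0.0493] yaw 87.26 -> target [0.404  0.2593 0.05  ] slide mm [ 0.4  0.2 -0.7] rotz -0.0018 tilt [-0.0002 -0.0002] t 9.95
[ 0.19476562 -0.99896802 -1.3024544 ]
[array([244.71676301, 122.1734104 ]), array([400.17714286, 122.82285714])]
screws [[ 60.5 -36.6]
 [ 60.3  37.9]]
```

Request:
send_rows(motion=[{"claw": -1,"slide": [-0.5,0.5,1],"delta_rot": [0,0,0]},{"claw": -1,"slide": [-0.5,0.5,1.5],"delta_rot": [0,0,0]},{"claw": -1,"slide": [-0.5,0.5,1.5],"delta_rot": [0,0,0]}])

```text
time: 10.3
position: [0.4047, 0.2593, 0.0492]
tool_rot: [-0.075, -3.139, 0.001]
ft_force: [-5.0, -3.5, 11.9]
grip_width: 0.689
grip_force: 25.0
```

Request:
send_rows(motion=[{"claw": 0.5,"slide": [0,0,-0.5],"delta_rot": [0,0,0]},{"claw": 0.7,"slide": [0,0,-0.5],"delta_rot": [0,0,0]},{"claw": 1,"slide": [0,0,-0.5],"delta_rot": [0,0,0]},{"claw": 1,"slide": [0,0,-0.5],"delta_rot": [0,0,0]}])

```text
time: 10.7
position: [0.4051, 0.2597, 0.0485]
tool_rot: [0.075, 3.141, 0.0]
ft_force: [-0.1, 0.1, -0.2]
grip_width: 0.931
grip_force: 0.0
```

Request:
send_rows(motion=[{"claw": 1,"slide": [0,0,-45],"delta_rot": [0,0,0]},{"claw": 1,"slide": [0,0,-90],"delta_rot": [0,0,0]},{"claw": 1,"slide": [-30,0,-130],"delta_rot": [0,0,0]},{"claw": 1,"slide": [-70,0,-150],"delta_rot": [0,0,0]},{"claw": 1,"slide": [-70,0,-150],"delta_rot": [0,0,0]}])

```text
time: 11.2
position: [0.4812, 0.2558, 0.2026]
tool_rot: [0.082, 3.131, 0.005]
ft_force: [0.4, -0.5, -1.2]
grip_width: 1.001
grip_force: 0.0
```

```bash
python3 -c "
from h import *
print(mean_state(3)[0])
import pickle
d=cam('wrist','w9.png');pickle.dump(d,open('w9.pkl','wb'))
"
```

```text
[0.47578768 0.25598264 0.19874701]
```

View pics/w9.png

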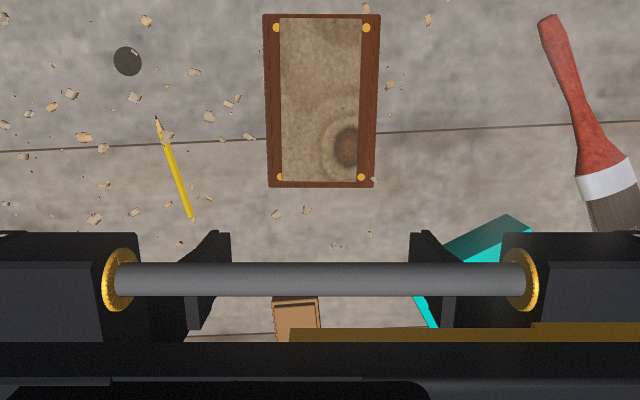

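```bash
python3 -c "
from fit import *
d=pickle.load(open('w9.pkl','rb'))
fit(d,'board',(245,0,400,200),(.405,.259,1.52),34)
c=cv2.GaussianBlur(d['color'],(3,3),0);cv2.imwrite('pics/w9c.png',cv2.resize(d['color'][5:195,255:390],None,fx=4,fy=3,interpolation=cv2.INTER_CUBIC))
"
```

```text
board [0.4053 0.2596 1.5241] deg 87.32 iou 0.9851852085987111
```

View pics/w9c.png

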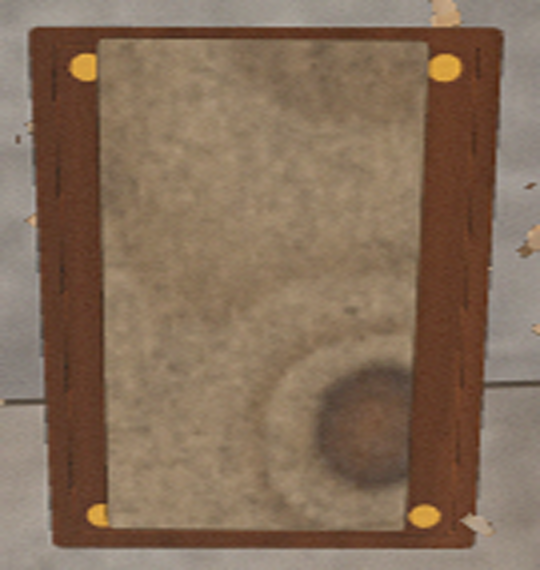

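```bash
python3 -c "
from fit import *
d=pickle.load(open('w9.pkl','rb'))
C=ray(d,np.array([(98,38),(428,42),(405,530),(107,530)])/[4,3]+[254.6,4.6],.060);print(C.round(4),C.mean(0).round(4),np.linalg.norm(C-np.roll(C,-1,0),axis=1).round(4))
y=C[2]+C[3]-C[0]-C[1];x=C[1]+C[2]-C[0]-C[3];print('long axis deg',np.degrees(np.arctan2(y[1],y[0])),'short',np.degrees(np.arctan2(x[1],x[0])))
def test(z): return ray(d,np.array([(98,38),(428,42),(405,530),(107,530)])/[4,3]+[254.6,4.6],z).mean(0)
"
```

```text
[[0.3428 0.2329]
 [0.3465 0.2914]
 [0.4645 0.2848]
 [0.4618 0.2256]] [0.4039 0.2587] [0.0587 0.1183 0.0593 0.1192]
long axis deg -3.3520663770371217 short 86.87703501370915
```

Block sits on the board about 1.5 mm off centre and parallel within 0.5°, which is good. Next is the disc.

```bash
python3 -c "
from h import *
plan(.6257,-.0783,.2,0)"
```

```text
TCP [0.4735 0.2564 0.1975] yaw 87.33 -> target [ 0.6257 -0.0783  0.2   ] slide mm [-167.6 -327.2   -2.5] rotz 1.5242 tilt [-0.002  -0.0009] t 11.6
```

Request:
send_rows(motion=[{"claw": 1,"slide": [-17,-33,0],"delta_rot": [0,0,0.13]},{"claw": 1,"slide": [-35,-68,0],"delta_rot": [0,0,0.27]},{"claw": 1,"slide": [-53,-103,0],"delta_rot": [0,0,0.41]},{"claw": 1,"slide": [-71,-138,0],"delta_rot": [0,0,0.55]},{"claw": 1,"slide": [-90,-175,0],"delta_rot": [0,0,0.69]}])

```text
time: 12.1
position: [0.5563, 0.0765, 0.1984]
tool_rot: [-1.139, -2.927, -0.001]
ft_force: [0.3, 0.9, -0.3]
grip_width: 1.001
grip_force: 0.0
```

Request:
send_rows(motion=[{"claw": 1,"slide": [-35,-14,0],"delta_rot": [0,0,0.14]},{"claw": 1,"slide": [-70,-28,0],"delta_rot": [0,0,0.28]},{"claw": 1,"slide": [-105,-43,0],"delta_rot": [0,0,0.42]},{"claw": 1,"slide": [-135,-55,0],"delta_rot": [0,0,0.56]},{"claw": 1,"slide": [-157,-66,0],"delta_rot": [0,0,0.7]}])

```text
time: 12.6
position: [0.6285, -0.0792, 0.1983]
tool_rot: [2.077, 2.357, -0.001]
ft_force: [0.7, 1.4, -0.7]
grip_width: 1.003
grip_force: 0.0
```

Request:
send_rows(motion=[{"claw": 1,"slide": [0,0,30],"delta_rot": [0,0,0.13]},{"claw": 1,"slide": [0,0,60],"delta_rot": [0,0,0.13]},{"claw": 1,"slide": [0,0,80],"delta_rot": [0,0,0.13]},{"claw": 1,"slide": [0,0,80],"delta_rot": [0,0,0.13]}])

```text
time: 13.0
position: [0.6255, -0.0763, 0.1149]
tool_rot: [-2.214, -2.222, 0.007]
ft_force: [0.2, 0.7, -0.5]
grip_width: 0.997
grip_force: 0.0
```

```bash
python3 -c "
from h import *
plan(.6257,-.0783,.026,0)
d=cam('wrist','w10.png')"
```

```text
TCP [ 0.6282 -0.077   0.1189] yaw 0.19 -> target [ 0.6257 -0.0783  0.026 ] slide mm [-1.3 -2.6 92.9] rotz 0.0034 tilt [-0.      0.0001] t 13.2
```

View pics/w10.png

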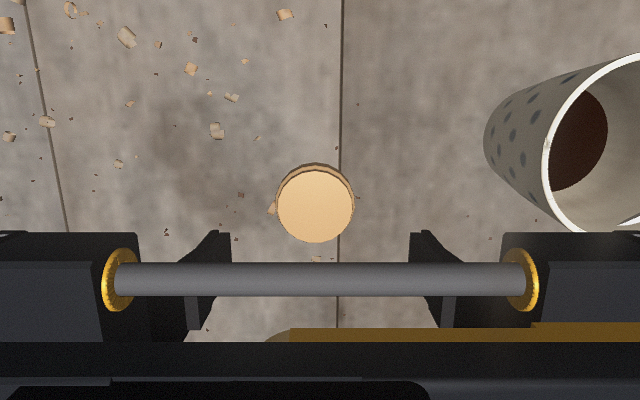

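```bash
python3 -c "
from h import *
d=cv2.imread('pics/w10.png');dd=cam('wrist')
print(tool(dd,[(316,204),(277,204),(355,204)],.097))
"
```

```text
[[  1.71718802  -3.18701624]
 [  1.69790441 -30.1934035 ]
 [  1.73647295  23.82121293]]
```

Request:
send_rows(motion=[{"claw": 1,"slide": [0.5,-2.8,35],"delta_rot": [0,0,0]},{"claw": 1,"slide": [0.5,-2.8,70],"delta_rot": [0,0,0]},{"claw": 1,"slide": [0.5,-2.8,88],"delta_rot": [0,0,0]},{"claw": 1,"slide": [0.5,-2.8,92],"delta_rot": [0,0,0]},{"claw": 0.4,"slide": [0.5,-2.8,92],"delta_rot": [0,0,0]}], grip_force=15)

```text
time: 13.8
position: [0.6259, -0.0769, 0.027]
tool_rot: [2.218, 2.224, 0.0]
ft_force: [0.1, -0.4, 0.4]
grip_width: 0.964
grip_force: 0.0
```

Request:
send_rows(motion=[{"claw": -1,"slide": [0,0,0],"delta_rot": [0,0,0]},{"claw": -1,"slide": [0,0,0],"delta_rot": [0,0,0]},{"claw": -1,"slide": [0,0,0],"delta_rot": [0,0,0]},{"claw": -1,"slide": [0,0,0],"delta_rot": [0,0,0]},{"claw": -1,"slide": [0,0,0],"delta_rot": [0,0,0]}])

```text
time: 14.3
position: [0.626, -0.0768, 0.0275]
tool_rot: [2.217, 2.224, 0.002]
ft_force: [-0.7, 0.7, 4.5]
grip_width: 0.656
grip_force: 15.0
```

Request:
send_rows(motion=[{"claw": -1,"slide": [0,0,-20],"delta_rot": [0,0,0]},{"claw": -1,"slide": [0,0,-60],"delta_rot": [0,0,0]},{"claw": -1,"slide": [0,0,-105],"delta_rot": [0,0,0]},{"claw": -1,"slide": [0,0,-135],"delta_rot": [0,0,0]},{"claw": -1,"slide": [0,0,-135],"delta_rot": [0,0,0]}])

```text
time: 14.8
position: [0.6283, -0.0775, 0.1668]
tool_rot: [2.214, 2.22, 0.01]
ft_force: [0.7, -1.0, -1.0]
grip_width: 0.654
grip_force: 15.0
```

```bash
python3 -c "
from h import *
d=cam('wrist','w11.png')
plan(.4043,.2590,.16,1.52)
"
```

```text
TCP [ 0.6247 -0.0765  0.1605] yaw 0.18 -> target [0.4043 0.259  0.16  ] slide mm [ 336.1 -219.4    1. ] rotz -1.5169 tilt [-0.0016  0.0004] t 15.05
```

View pics/w11.png

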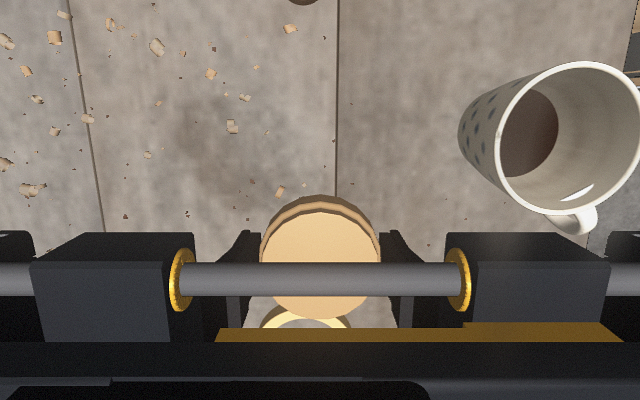

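```bash
python3 -c "
from h import *
dd=cam('wrist')
a=tool(dd,[(320,210),(320,319),(262,262),(378,262)],.005);print(a.round(1),a[:2].mean(0))
"
```

```text
[[ 25.4  -0.6]
 [-27.5  -0.5]
 [  1.3 -26.3]
 [  1.3  25.2]] [-1.02921516 -0.53408368]
```

Request:
send_rows(motion=[{"claw": -1,"slide": [37,-24,0],"delta_rot": [0,0,-0.13]},{"claw": -1,"slide": [74,-48,0],"delta_rot": [0,0,-0.27]},{"claw": -1,"slide": [111,-72,0],"delta_rot": [0,0,-0.41]},{"claw": -1,"slide": [148,-96,0],"delta_rot": [0,0,-0.55]},{"claw": -1,"slide": [180,-117,0],"delta_rot": [0,0,-0.69]}])

```text
time: 15.6
position: [0.5058, 0.1048, 0.1605]
tool_rot: [-1.324, -2.847, 0.002]
ft_force: [0.5, 0.4, -0.3]
grip_width: 0.652
grip_force: 15.0
```

```bash
python3 -c "
from h import *
plan(.4043,.2594,.16,1.52)
"
```

```text
TCP [0.5049 0.1073 0.1604] yaw 40.25 -> target [0.4043 0.2594 0.16  ] slide mm [181.1  21.5   1. ] rotz -0.8174 tilt [-0.0033  0.0015] t 15.8
```

Request:
send_rows(motion=[{"claw": -1,"slide": [37,4,0],"delta_rot": [0,0,-0.14]},{"claw": -1,"slide": [75,9,0],"delta_rot": [0,0,-0.28]},{"claw": -1,"slide": [112,13,0],"delta_rot": [0,0,-0.42]},{"claw": -1,"slide": [148,17,0],"delta_rot": [0,0,-0.56]},{"claw": -1,"slide": [181,21.5,0],"delta_rot": [0,0,-0.7]}])

```text
time: 16.3
position: [0.4089, 0.2556, 0.1611]
tool_rot: [-0.276, -3.129, 0.001]
ft_force: [-0.1, 0.3, -0.1]
grip_width: 0.657
grip_force: 15.0
```

Request:
send_rows(motion=[{"claw": -1,"slide": [0,0,15],"delta_rot": [0,0,-0.117]},{"claw": -1,"slide": [0,0,30],"delta_rot": [0,0,-0.117]},{"claw": -1,"slide": [0,0,50],"delta_rot": [0,0,-0.117]},{"claw": -1,"slide": [0,0,60],"delta_rot": [0,0,-0.117]},{"claw": -1,"slide": [0,0,60],"delta_rot": [0,0,-0.117]}])

```text
time: 16.8
position: [0.4086, 0.254, 0.0998]
tool_rot: [-0.1, -3.138, 0.005]
ft_force: [0.6, -0.4, 0.2]
grip_width: 0.658
grip_force: 15.0
```

```bash
python3 -c "
from h import *
plan(.4041,.2595,.088,1.52,(0,0),8)
"
```

```text
TCP [0.4094 0.2558 0.1021] yaw 86.47 -> target [0.4041 0.2595 0.088 ] slide mm [ 5.6  3.3 14.1] rotz -0.0109 tilt [0.0008 0.0005] t 17.2
```

Request:
send_rows(motion=[{"claw": -1,"slide": [5.6,3.4,4],"delta_rot": [0,0,-0.011]},{"claw": -1,"slide": [5.6,3.4,9],"delta_rot": [0,0,-0.011]},{"claw": -1,"slide": [5.6,3.4,12],"delta_rot": [0,0,-0.011]},{"claw": -1,"slide": [5.6,3.4,13.5],"delta_rot": [0,0,-0.011]},{"claw": -1,"slide": [5.6,3.4,13.5],"delta_rot": [0,0,-0.011]}])

```text
time: 17.7
position: [0.4033, 0.2594, 0.0878]
tool_rot: [-0.078, -3.14, 0.001]
ft_force: [-0.0, -0.2, -0.2]
grip_width: 0.658
grip_force: 15.0
```

```bash
python3 -c "
from h import *
plan(.4041,.2595,.088,1.52,(0,0),8);print(st()['ft_force'])
"
```

```text
TCP [0.4035 0.2596 0.0881] yaw 87.14 -> target [0.4041 0.2595 0.088 ] slide mm [-0.6 -0.1  0.1] rotz 0.0009 tilt [0.0002 0.0001] t 18.1
[0.61625414 0.28856696 0.02913057]
```

Request:
send_rows(motion=[{"claw": -1,"slide": [-0.4,0,0.8],"delta_rot": [0,0,0]},{"claw": -1,"slide": [-0.4,0,1.5],"delta_rot": [0,0,0]},{"claw": -1,"slide": [-0.4,0,1.5],"delta_rot": [0,0,0]}])

```text
time: 18.4
position: [0.4039, 0.2597, 0.0874]
tool_rot: [-0.078, -3.14, -0.0]
ft_force: [-0.9, -2.3, 5.8]
grip_width: 0.657
grip_force: 15.0
```

Request:
send_rows(motion=[{"claw": 0.5,"slide": [0,0,-0.5],"delta_rot": [0,0,0]},{"claw": 0.7,"slide": [0,0,-0.5],"delta_rot": [0,0,0]},{"claw": 1,"slide": [0,0,-0.5],"delta_rot": [0,0,0]},{"claw": 1,"slide": [0,0,-0.5],"delta_rot": [0,0,0]}])

```text
time: 18.8
position: [0.4038, 0.2596, 0.0869]
tool_rot: [0.078, 3.141, -0.0]
ft_force: [-0.2, -0.3, -0.4]
grip_width: 0.934
grip_force: 0.0
```

Request:
send_rows(motion=[{"claw": 1,"slide": [0,0,-35],"delta_rot": [0,0,0]},{"claw": 1,"slide": [0,0,-75],"delta_rot": [0,0,0]},{"claw": 1,"slide": [-30,0,-110],"delta_rot": [0,0,0]},{"claw": 1,"slide": [-75,0,-115],"delta_rot": [0,0,0]},{"claw": 1,"slide": [-75,0,-115],"delta_rot": [0,0,0]}])

```text
time: 19.3
position: [0.4843, 0.2546, 0.2036]
tool_rot: [0.085, 3.134, 0.0]
ft_force: [0.3, -0.2, -0.2]
grip_width: 1.001
grip_force: 0.0
```

```bash
python3 -c "
from fit import *
p,r=mean_state(4);print(p)
d=cam('wrist','w12.png');pickle.dump(d,open('w12.pkl','wb'))
g=cv2.cvtColor(d['color'],cv2.COLOR_BGR2GRAY)[:230]
c=d['color'].astype(int)[:230]
m=((c[...,2]>185)&(c[...,2]-c[...,0]>40)).astype(np.uint8)
m=cv2.morphologyEx(m,cv2.MORPH_OPEN,np.ones((9,9)))
n,l,s,k=cv2.connectedComponentsWithStats(m);print(s[1:],k[1:])
i=1+np.argmax(s[1:,4]);ct=max(cv2.findContours((l==i).astype(np.uint8),0,1)[0],key=len)
e=cv2.fitEllipse(ct);print(e)
print('disc top world',ray(d,e[0],.082),'diam px->mm',np.array(e[1])/d['fx']*(d['pose'][2,3]-.082))
"
```

```text
[0.47886099 0.25541777 0.201476  ]
[[ 284   61   73   76 4462]] [[320.11295383  98.3814433 ]]
((320.12164306640625, 98.37205505371094), (73.17642211914062, 75.82598876953125), 4.025973320007324)
disc top world [[0.40322829 0.25924318]] diam px->mm [0.05321135 0.05513803]
```

```bash
python3 -c "
from h import *
plan(.6198,.2243,.12,np.radians(92.4))"
```

```text
TCP [0.4777 0.2561 0.2017] yaw 87.21 -> target [0.6198 0.2243 0.12  ] slide mm [-143.6  -24.9   81.6] rotz -0.0905 tilt [-0.0009  0.    ] t 19.75
```

Request:
send_rows(motion=[{"claw": 1,"slide": [-40,-7,0],"delta_rot": [0,0,-0.04]},{"claw": 1,"slide": [-80,-14,20],"delta_rot": [0,0,-0.09]},{"claw": 1,"slide": [-115,-20,45],"delta_rot": [0,0,-0.09]},{"claw": 1,"slide": [-143.6,-25,75],"delta_rot": [0,0,-0.09]},{"claw": 1,"slide": [-143.6,-25,81],"delta_rot": [0,0,-0.09]}])

```text
time: 20.25
position: [0.6215, 0.2204, 0.1162]
tool_rot: [0.058, -3.137, 0.008]
ft_force: [-1.7, -0.6, -0.2]
grip_width: 0.999
grip_force: 0.0
```

```bash
python3 -c "
from fit import *
plan(.6198,.2243,.026,np.radians(92.4))
d=cam('wrist','w13.png')
c=d['color'].astype(int)[100:262,200:440];print(np.median(c[90:110,110:130],axis=(0,1)))
x=fit(d,'cap',(230,120,410,262),(.6198,.2243,.04),38,dbg='f13.png')
u=proj(d,[[.6198,.2243,.02]]);print(u)
"
```

```text
TCP [0.6199 0.2235 0.1197] yaw 92.29 -> target [0.6198 0.2243 0.026 ] slide mm [-0.2  0.9 93.7] rotz -0.0019 tilt [-0.0026 -0.0011] t 20.45
[107. 147. 188.]
cap [0.6216 0.2241 0.0429] deg 2.46 iou 0.9421179318984811
[[319.16537998 206.06288619]]
```

View pics/f13.png

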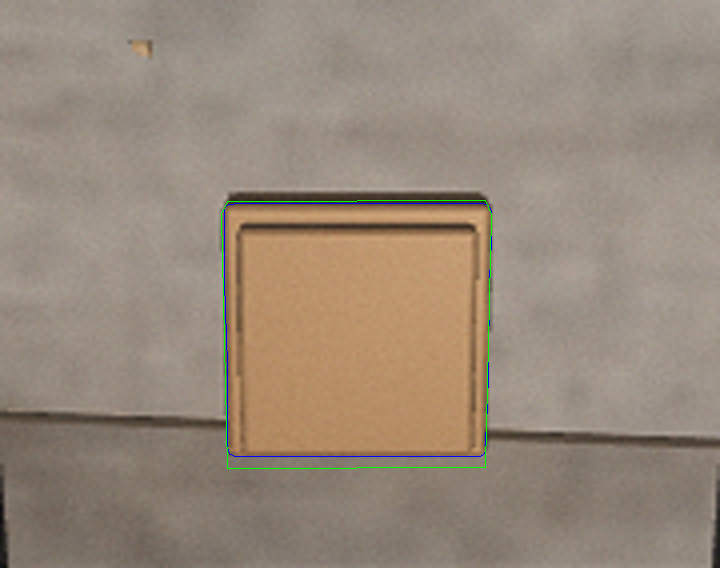

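Cap lies square between the fingers; descend and grip.

Request:
send_rows(motion=[{"claw": 1,"slide": [-0.3,0.7,35],"delta_rot": [0,0,0]},{"claw": 1,"slide": [-0.3,0.7,70],"delta_rot": [0,0,0]},{"claw": 1,"slide": [-0.3,0.7,88],"delta_rot": [0,0,0]},{"claw": 1,"slide": [-0.3,0.7,92.5],"delta_rot": [0,0,0]},{"claw": 0.3,"slide": [-0.3,0.7,92.5],"delta_rot": [0,0,0]}], grip_force=15)

```text
time: 21.0
position: [0.6213, 0.225, 0.0295]
tool_rot: [-0.064, 3.14, 0.001]
ft_force: [-0.0, 0.1, 0.2]
grip_width: 0.963
grip_force: 0.0
```

Request:
send_rows(motion=[{"claw": -1,"slide": [0,0,0],"delta_rot": [0,0,0]},{"claw": -1,"slide": [0,0,0],"delta_rot": [0,0,0]},{"claw": -1,"slide": [0,0,0],"delta_rot": [0,0,0]},{"claw": -1,"slide": [0,0,0],"delta_rot": [0,0,0]},{"claw": -1,"slide": [0,0,0],"delta_rot": [0,0,0]}])

```text
time: 21.5
position: [0.6214, 0.2245, 0.0289]
tool_rot: [-0.063, 3.14, 0.0]
ft_force: [-0.1, 0.2, 3.1]
grip_width: 0.552
grip_force: 15.0
```

```bash
python3 -c "
from h import *
print(mean_state(6)[0],st()['grip_width'])"
```

```text
[0.62137053 0.2245288  0.02894826] 0.5447612486945025
```

Request:
send_rows(motion=[{"claw": -1,"slide": [0,0,-20],"delta_rot": [0,0,0]},{"claw": -1,"slide": [0,0,-60],"delta_rot": [0,0,0]},{"claw": -1,"slide": [0,0,-105],"delta_rot": [0,0,0]},{"claw": -1,"slide": [0,0,-135],"delta_rot": [0,0,0]},{"claw": -1,"slide": [0,0,-135],"delta_rot": [0,0,0]}])

```text
time: 22.3
position: [0.6241, 0.2252, 0.1691]
tool_rot: [-0.063, 3.132, 0.006]
ft_force: [1.5, 0.0, -0.0]
grip_width: 0.55
grip_force: 15.0
```

```bash
python3 -c "
from h import *
plan(.4040,.2595,.16,np.radians(87.2));print(st()['grip_width'])"
```

```text
TCP [0.621  0.2245 0.1634] yaw 92.31 -> target [0.404  0.2595 0.16  ] slide mm [215.4  43.7   3.4] rotz 0.0891 tilt [0.     0.0002] t 22.5
0.5463594533287552
```

Request:
send_rows(motion=[{"claw": -1,"slide": [43,9,0],"delta_rot": [0,0,0.03]},{"claw": -1,"slide": [86,17,0],"delta_rot": [0,0,0.06]},{"claw": -1,"slide": [130,26,0],"delta_rot": [0,0,0.089]},{"claw": -1,"slide": [174,35,0],"delta_rot": [0,0,0.089]},{"claw": -1,"slide": [215,43.7,0],"delta_rot": [0,0,0.089]}])

```text
time: 23.0
position: [0.4015, 0.259, 0.1616]
tool_rot: [-0.076, -3.138, 0.004]
ft_force: [-0.3, 1.8, -0.4]
grip_width: 0.55
grip_force: 15.0
```

Request:
send_rows(motion=[{"claw": -1,"slide": [0,0,15],"delta_rot": [0,0,0]},{"claw": -1,"slide": [0,0,30],"delta_rot": [0,0,0]},{"claw": -1,"slide": [0,0,40],"delta_rot": [0,0,0]},{"claw": -1,"slide": [0,0,40],"delta_rot": [0,0,0]}])

```text
time: 23.4
position: [0.4032, 0.2582, 0.1211]
tool_rot: [-0.077, -3.137, 0.006]
ft_force: [0.3, -0.7, -0.1]
grip_width: 0.549
grip_force: 15.0
```

```bash
python3 -c "
from h import *
plan(.4045,.2595,.1115,np.radians(87.2),(0,0),8)"
```

```text
TCP [0.4048 0.2594 0.1236] yaw 87.18 -> target [0.4045 0.2595 0.1115] slide mm [ 0.4  0.1 12.1] rotz -0.0004 tilt [ 0.     -0.0002] t 23.8
```

Request:
send_rows(motion=[{"claw": -1,"slide": [0.3,0.1,6],"delta_rot": [0,0,0]},{"claw": -1,"slide": [0.3,0.1,10],"delta_rot": [0,0,0]},{"claw": -1,"slide": [0.3,0.1,12],"delta_rot": [0,0,0]},{"claw": -1,"slide": [0.3,0.1,12.5],"delta_rot": [0,0,0]},{"claw": -1,"slide": [0.3,0.1,12.5],"delta_rot": [0,0,0]}])

```text
time: 24.3
position: [0.4043, 0.2596, 0.111]
tool_rot: [0.077, 3.141, -0.0]
ft_force: [0.6, 0.2, -1.1]
grip_width: 0.551
grip_force: 15.0
```

Request:
send_rows(motion=[{"claw": -1,"slide": [0,0,0.5],"delta_rot": [0,0,0]},{"claw": -1,"slide": [0,0,0.8],"delta_rot": [0,0,0]},{"claw": -1,"slide": [0,0,0.8],"delta_rot": [0,0,0]}])

```text
time: 24.6
position: [0.4044, 0.2597, 0.1108]
tool_rot: [0.077, 3.141, 0.001]
ft_force: [-2.0, -1.1, 5.3]
grip_width: 0.552
grip_force: 15.0
```

Contact. Release, rise, measure.

Request:
send_rows(motion=[{"claw": 0.3,"slide": [0,0,-0.4],"delta_rot": [0,0,0]},{"claw": 0.7,"slide": [0,0,-0.4],"delta_rot": [0,0,0]},{"claw": 1,"slide": [0,0,-0.4],"delta_rot": [0,0,0]},{"claw": 1,"slide": [0,0,-0.4],"delta_rot": [0,0,0]}])

```text
time: 25.0
position: [0.4042, 0.2596, 0.1105]
tool_rot: [0.076, 3.141, -0.0]
ft_force: [-0.1, -0.3, -0.4]
grip_width: 0.826
grip_force: 0.0
```

Request:
send_rows(motion=[{"claw": 1,"slide": [0,0,-35],"delta_rot": [0,0,0]},{"claw": 1,"slide": [0,0,-75],"delta_rot": [0,0,0]},{"claw": 1,"slide": [-30,0,-92],"delta_rot": [0,0,0]},{"claw": 1,"slide": [-75,0,-92],"delta_rot": [0,0,0]},{"claw": 1,"slide": [-75,0,-92],"delta_rot": [0,0,0]}])

```text
time: 25.5
position: [0.4841, 0.2544, 0.2028]
tool_rot: [0.084, 3.136, -0.002]
ft_force: [0.1, -0.4, -0.3]
grip_width: 0.999
grip_force: 0.0
```

```bash
python3 -c "
from fit import *
print(mean_state(5)[0])
d=cam('wrist','w14.png');pickle.dump(d,open('w14.pkl','wb'))
c=d['color'].astype(int)
u=proj(d,[[.4035,.259,.102]])[0].round().astype(int);print(u)
for row in (u[1],): print('R',c[row,u[0]-70:u[0]+70:3,2],'sat',(c[row,u[0]-70:u[0]+70:3,2]-c[row,u[0]-70:u[0]+70:3,0]))
print('colR',c[u[1]-60:u[1]+60:3,u[0],2],'sat',(c[:,:,2]-c[:,:,0])[u[1]-60:u[1]+60:3,u[0]])
"
```

```text
[0.47906298 0.25564795 0.20203607]
[319  97]
R [151 155 152 152 148 148  95  92  97  95  95 134 159 151 196 195 196 197
 199 199 202 201 198 199 199 201 202 201 202 203 204 205 205 205 138 166
 192  94 104  96 100 106 100 150 150 148 151] sat [15 13 19 17 15 12 52 48 54 54 56 54 77 76 85 82 82 83 80 83 82 82 81 82
 81 83 83 82 83 85 83 83 80 83 69 78 79 56 62 61 60 63 65 19 18 20 18]
colR [146 145 149 155 153 152 154 136 206 191 198 197 199 198 199 201 201 200
 197 200 199 199 202 201 200 203 201 200 203 202 199 199 195 145 134 132
 127 132 137 137] sat [45 44 42 47 47 44 50 56 87 81 83 81 82 82 84 82 80 84 82 82 85 82 81 85
 83 85 82 84 82 81 84 83 74 61 51 52 45 51 47 50]
```

```bash
python3 -c "
from fit import *
d=pickle.load(open('w14.pkl','rb'))
x=fit(d,'cap',(260,40,380,160),(.404,.259,-.05),68,z=.082)
c=d['color'].astype(int)[40:160,260:380];m=((c[...,2]>175)&(c[...,2]-c[...,0]>70)).astype(np.uint8)
m=cv2.morphologyEx(m,cv2.MORPH_OPEN,np.ones((7,7)))
ct=max(cv2.findContours(m,0,1)[0],key=cv2.contourArea);r=cv2.minAreaRect(ct);print(r)
k=np.array(r[0])+[260,40];print('inner top centre',ray(d,k,.102), 'size', np.array(r[1])/d['fx']*(d['pose'][2,3]-.102))
"
```

```text
cap [ 0.4055  0.2599 -0.0481] deg -2.76 iou 0.8478291153935454
((59.499996185302734, 55.49999237060547), (62.99999237060547, 60.99999237060547), 90.0)
inner top centre [[0.40228083 0.25920406]] size [0.04246803 0.04111984]
```

```bash
python3 -c "
from h import *
plan(.684,.0880,.2,np.radians(87.2))"
```

```text
TCP [0.4784 0.2563 0.2028] yaw 87.26 -> target [0.684 0.088 0.2  ] slide mm [-213.4 -158.2    2.6] rotz 0.0011 tilt [-0.0002  0.0006] t 26.0
```

Request:
send_rows(motion=[{"claw": 1,"slide": [-38,-28,0],"delta_rot": [0,0,0]},{"claw": 1,"slide": [-76,-56,0],"delta_rot": [0,0,0]},{"claw": 1,"slide": [-114,-84,0],"delta_rot": [0,0,0]},{"claw": 1,"slide": [-152,-112,0],"delta_rot": [0,0,0]},{"claw": 1,"slide": [-190,-140,0],"delta_rot": [0,0,0]}])

```text
time: 26.5
position: [0.6633, 0.1061, 0.2029]
tool_rot: [0.075, 3.14, 0.001]
ft_force: [1.2, 0.2, -0.2]
grip_width: 1.006
grip_force: 0.0
```

Request:
send_rows(motion=[{"claw": 1,"slide": [-23,-18,0],"delta_rot": [0,0,0]},{"claw": 1,"slide": [-23,-18,0],"delta_rot": [0,0,0]},{"claw": 1,"slide": [-23,-18,0],"delta_rot": [0,0,0]}])

```text
time: 26.8
position: [0.6841, 0.0874, 0.2022]
tool_rot: [-0.078, -3.14, -0.0]
ft_force: [0.6, -0.3, -0.3]
grip_width: 0.996
grip_force: 0.0
```

```bash
python3 -c "
from fit import *
print(mean_state(5)[0])
d=cam('wrist','w15.png');pickle.dump(d,open('w15.pkl','wb'));print(d['pose'][:3,3])
u=proj(d,[[.614,.088,.04]])[0].round().astype(int);print(u)
c=d['color'].astype(int)
for t in (30,40,50):
  m=(c[...,2]-c[...,0]>t).astype(np.uint8)[u[1]-50:u[1]+50,u[0]-50:u[0]+50]
  m=cv2.morphologyEx(m,cv2.MORPH_OPEN,np.ones((7,7)))
  ct=max(cv2.findContours(m,0,1)[0],key=cv2.contourArea);e=cv2.fitEllipse(ct);print(cv2.boundingRect(ct),e)
  k=np.array(e[0])+u-50
  print([ray(d,k,z).round(4) for z in(.02,.04,.06)],'diam at .04', np.array(e[1])/d['fx']*(d['pose'][2,3]-.03))
"
```

```text
[0.68350566 0.08954994 0.20270746]
[0.6123935  0.09234643 0.34321069]
[314 105]
(23, 29, 45, 46) ((44.713958740234375, 51.45140838623047), (44.59169006347656, 45.77279281616211), 173.70523071289062)
[array([[0.6153, 0.0828]]), array([[0.6151, 0.0834]]), array([[0.6149, 0.084 ]])] diam at .04 [0.03913645 0.04017306]
(23, 29, 44, 46) ((44.587127685546875, 51.461360931396484), (43.96110916137695, 45.68212890625), 175.5854034423828)
[array([[0.6153, 0.0827]]), array([[0.6151, 0.0833]]), array([[0.6149, 0.0839]])] diam at .04 [0.03858301 0.04009349]
(23, 29, 44, 46) ((44.650634765625, 51.5719108581543), (43.449886322021484, 45.449039459228516), 170.0453643798828)
[array([[0.6154, 0.0828]]), array([[0.6152, 0.0834]]), array([[0.615 , 0.0839]])] diam at .04 [0.03813433 0.03988891]
```

```bash
python3 -c "
from h import *
plan(.6151,.0838,.038,np.radians(87.2),(0,0),6)"
```

```text
TCP [0.684  0.0884 0.2029] yaw 87.25 -> target [0.6151 0.0838 0.038 ] slide mm [ 68.6  -7.9 164.9] rotz 0.001 tilt [0.0002 0.0004] t 27.4
```

Request:
send_rows(motion=[{"claw": 1,"slide": [35,-4,0],"delta_rot": [0,0,0]},{"claw": 1,"slide": [68.5,-7.9,5],"delta_rot": [0,0,0]},{"claw": 1,"slide": [68.5,-7.9,40],"delta_rot": [0,0,0]},{"claw": 1,"slide": [68.5,-7.9,75],"delta_rot": [0,0,0]},{"claw": 1,"slide": [68.5,-7.9,75],"delta_rot": [0,0,0]}])

```text
time: 27.9
position: [0.6118, 0.0831, 0.1233]
tool_rot: [-0.076, -3.132, 0.003]
ft_force: [-0.7, -0.6, -0.5]
grip_width: 1.002
grip_force: 0.0
```

```bash
python3 -c "
from h import *
plan(.6151,.0838,.038,np.radians(87.2),(0,0),6)"
```

```text
TCP [0.6161 0.0831 0.1287] yaw 87.19 -> target [0.6151 0.0838 0.038 ] slide mm [ 1.1  0.7 90.7] rotz -0.0001 tilt [0.0011 0.    ] t 28.2
```

Request:
send_rows(motion=[{"claw": 1,"slide": [0.3,0.5,35],"delta_rot": [0,0,0]},{"claw": 1,"slide": [0.3,0.5,70],"delta_rot": [0,0,0]},{"claw": 1,"slide": [0.3,0.5,88],"delta_rot": [0,0,0]},{"claw": 1,"slide": [0.3,0.5,90.5],"delta_rot": [0,0,0]},{"claw": 1,"slide": [0.3,0.5,90.5],"delta_rot": [0,0,0]}], grip_force=10)

```text
time: 28.7
position: [0.6159, 0.0837, 0.038]
tool_rot: [0.077, 3.14, 0.0]
ft_force: [0.3, -0.3, 0.3]
grip_width: 0.999
grip_force: 0.0
```

Request:
send_rows(motion=[{"claw": 0.2,"slide": [0,0,0],"delta_rot": [0,0,0]},{"claw": -1,"slide": [0,0,0],"delta_rot": [0,0,0]},{"claw": -1,"slide": [0,0,0],"delta_rot": [0,0,0]},{"claw": -1,"slide": [0,0,0],"delta_rot": [0,0,0]},{"claw": -1,"slide": [0,0,0],"delta_rot": [0,0,0]}])

```text
time: 29.2
position: [0.6153, 0.0838, 0.0375]
tool_rot: [0.076, 3.14, 0.0]
ft_force: [-0.1, 0.1, -0.2]
grip_width: 0.631
grip_force: 0.0
```

Request:
send_rows(motion=[{"claw": -1,"slide": [0,0,0],"delta_rot": [0,0,0]},{"claw": -1,"slide": [0,0,0],"delta_rot": [0,0,0]},{"claw": -1,"slide": [0,0,0],"delta_rot": [0,0,0]}])

```text
time: 29.5
position: [0.6152, 0.0836, 0.0372]
tool_rot: [-0.077, -3.141, 0.0]
ft_force: [0.1, 0.4, 0.4]
grip_width: 0.415
grip_force: 10.0
```

```bash
python3 -c "
from h import *
print(mean_state(5)[0],st()['grip_width'],st()['grip_force'])"
```

```text
[0.61514507 0.0836588  0.03714984] 0.4195420283582492 10.000047832145356
```

Request:
send_rows(motion=[{"claw": -1,"slide": [0,0,-20],"delta_rot": [0,0,0]},{"claw": -1,"slide": [0,0,-50],"delta_rot": [0,0,0]},{"claw": -1,"slide": [0,0,-90],"delta_rot": [0,0,0]},{"claw": -1,"slide": [0,0,-125],"delta_rot": [0,0,0]},{"claw": -1,"slide": [0,0,-145],"delta_rot": [0,0,0]}], grip_force=15)

```text
time: 30.25
position: [0.6164, 0.0836, 0.1855]
tool_rot: [0.077, 3.137, 0.002]
ft_force: [0.5, 0.5, -0.1]
grip_width: 0.412
grip_force: 15.0
```

```bash
python3 -c "
from h import *
plan(.4027,.2595,.18,np.radians(87.2))"
```

```text
TCP [0.6165 0.0838 0.1848] yaw 87.2 -> target [0.4027 0.2595 0.18  ] slide mm [222.1 165.1   4.2] rotz 0.0 tilt [0.0042 0.0014] t 30.45
```

Request:
send_rows(motion=[{"claw": -1,"slide": [34,25,0],"delta_rot": [0,0,0]},{"claw": -1,"slide": [70,52,0],"delta_rot": [0,0,0]},{"claw": -1,"slide": [106,79,0],"delta_rot": [0,0,0]},{"claw": -1,"slide": [142,106,0],"delta_rot": [0,0,0]},{"claw": -1,"slide": [178,132,0],"delta_rot": [0,0,0]}])

```text
time: 30.95
position: [0.4411, 0.2248, 0.1802]
tool_rot: [-0.076, -3.138, 0.003]
ft_force: [0.1, 0.5, -0.4]
grip_width: 0.412
grip_force: 15.0
```

Request:
send_rows(motion=[{"claw": -1,"slide": [25,19,0],"delta_rot": [0,0,0]},{"claw": -1,"slide": [41,31,0],"delta_rot": [0,0,0]},{"claw": -1,"slide": [43,33,10],"delta_rot": [0,0,0]},{"claw": -1,"slide": [43,33,25],"delta_rot": [0,0,0]},{"claw": -1,"slide": [43,33,25],"delta_rot": [0,0,0]}])

```text
time: 31.45
position: [0.4011, 0.2573, 0.1538]
tool_rot: [-0.077, -3.137, 0.007]
ft_force: [-0.0, 0.1, 0.0]
grip_width: 0.412
grip_force: 15.0
```

```bash
python3 -c "
from h import *
mean_state(2);plan(.4027,.2595,.1395,np.radians(87.2),(0,0),8)"
```

```text
TCP [0.4029 0.259  0.1574] yaw 87.16 -> target [0.4027 0.2595 0.1395] slide mm [ 0.3  0.4 17.9] rotz -0.0007 tilt [0.0004 0.0001] t 31.95
```

Request:
send_rows(motion=[{"claw": -1,"slide": [0.2,0.4,8],"delta_rot": [0,0,0]},{"claw": -1,"slide": [0.2,0.4,14],"delta_rot": [0,0,0]},{"claw": -1,"slide": [0.2,0.4,17],"delta_rot": [0,0,0]},{"claw": -1,"slide": [0.2,0.4,17.5],"delta_rot": [0,0,0]},{"claw": -1,"slide": [0.2,0.4,17.5],"delta_rot": [0,0,0]}])

```text
time: 32.45
position: [0.4023, 0.2596, 0.1395]
tool_rot: [-0.077, -3.141, 0.0]
ft_force: [-0.5, 0.3, -0.1]
grip_width: 0.413
grip_force: 15.0
```

Request:
send_rows(motion=[{"claw": -1,"slide": [0,0,0.5],"delta_rot": [0,0,0]},{"claw": -1,"slide": [0,0,0.8],"delta_rot": [0,0,0]},{"claw": -1,"slide": [0,0,0.8],"delta_rot": [0,0,0]}])

```text
time: 32.75
position: [0.4024, 0.2598, 0.1391]
tool_rot: [0.077, 3.14, 0.001]
ft_force: [-0.9, 0.4, 1.0]
grip_width: 0.412
grip_force: 15.0
```

Request:
send_rows(motion=[{"claw": -1,"slide": [0,0,0.4],"delta_rot": [0,0,0]},{"claw": -1,"slide": [0,0,0.7],"delta_rot": [0,0,0]},{"claw": -1,"slide": [0,0,0.7],"delta_rot": [0,0,0]}])

```text
time: 33.05
position: [0.4025, 0.2598, 0.1389]
tool_rot: [0.077, 3.14, 0.001]
ft_force: [-1.3, -1.3, 5.6]
grip_width: 0.411
grip_force: 15.0
```

Request:
send_rows(motion=[{"claw": -0.1,"slide": [0,0,-0.4],"delta_rot": [0,0,0]},{"claw": 0.2,"slide": [0,0,-0.4],"delta_rot": [0,0,0]},{"claw": 0.6,"slide": [0,0,-0.4],"delta_rot": [0,0,0]},{"claw": 1,"slide": [0,0,-0.4],"delta_rot": [0,0,0]},{"claw": 1,"slide": [0,0,-0.4],"delta_rot": [0,0,0]}])

```text
time: 33.55
position: [0.4022, 0.2596, 0.1384]
tool_rot: [-0.077, -3.141, 0.0]
ft_force: [-0.1, -0.2, -0.3]
grip_width: 0.731
grip_force: 0.0
```

Request:
send_rows(motion=[{"claw": 1,"slide": [0,0,-20],"delta_rot": [0,0,0]},{"claw": 1,"slide": [0,0,-55],"delta_rot": [0,0,0]},{"claw": 1,"slide": [0,0,-90],"delta_rot": [0,0,0]},{"claw": 1,"slide": [-35,0,-110],"delta_rot": [0,0,0]},{"claw": 1,"slide": [-75,0,-110],"delta_rot": [0,0,0]}])

```text
time: 34.05
position: [0.4788, 0.2579, 0.2527]
tool_rot: [0.071, 3.136, 0.009]
ft_force: [0.5, -0.0, 0.8]
grip_width: 0.996
grip_force: 0.0
```

```bash
python3 -c "
from fit import *
print(mean_state(5)[0])
d=cam('wrist','w16.png');pickle.dump(d,open('w16.pkl','wb'))
u=proj(d,[[.4025,.259,.142]])[0].round().astype(int);print(u)
x=fit(d,'board',(220,0,420,200),(.405,.259,1.52),30)
c=d['color'].astype(int);
h=np.round(proj(d,[[.4025,.259,.14]])[0]).astype(int)
m=((c[...,2]-c[...,0]>66)).astype(np.uint8)[h[1]-45:h[1]+45,h[0]-45:h[0]+45]
for r in m[::4,::3]: print(''.join('.#'[v] for v in r))
for t in('top','scene'):
  e=cam(t,'end_'+t+'.png');q=proj(e,[[.4035,.259,z] for z in (.016,.06,.082,.102,.173)]);print(t,q.round(1).tolist())
"
```

```text
[0.47983418 0.2552087  0.24855963]
[320  99]
board [0.4056 0.2596 1.522 ] deg 87.2 iou 0.9926862983286558
..............................
..............................
..............................
...............#..............
.....#####################....
.....#.###################....
.......######.##.#######.#....
.....#.##..##.....######......
.......#.##.........###.##....
.......###...........####.....
......####...........###.#....
....###.#............####.#...
....####.#.........#.###..#...
......##.............##.###...
.......#............####......
.......###.#......#######.....
......######.#####..#####.....
.......##################.....
......###################.....
..............................
.............#####...........#
.............................#
..............................
top [[246.0, 252.0], [243.3, 250.1], [241.8, 249.1], [240.4, 248.1], [235.1, 244.5]]
scene [[260.0, 182.1], [259.4, 169.9], [259.1, 163.6], [258.8, 157.9], [257.9, 137.0]]
```

```bash
python3 -c "
import cv2,numpy as np
c=cv2.imread('pics/end_scene.png').astype(int)
for y in range(130,190,2):
  print(y,''.join('#' if c[y,x,2]-c[y,x,0]>45 else '.' for x in range(225,295)))
"
```

```text
130 ########...............###############................................
132 ####.........................####.....................................
134 ##....................................................................
136 #.............................####....................................
138 ............................########..................................
140 ............................########..................................
142 ............................#.....###.................................
144 ...........................###########................................
146 .............................######...................................
148 ......................................................................
150 ...................#####..............................................
152 .................#########.############...............................
154 ..............############..#########.................................
156 ............########..................................................
158 ........#######...........##..........###.....
[... 449 characters left out ...]
.........................
172 ......................................................................
174 ......................................................................
176 ......................................................................
178 ......................................................................
180 ...........###........................................................
182 .........##.##.......................................######...........
184 ...........#..##...........................#########..................
186 .............#....................#########........####...............
188 ..............#...#.....#########..........###........................
```

The finial stands upright: it spans rows 136–152 at column ~257, directly over the cap and disc. I'm handing the job in.

```bash
python3 -c "
from h import *
print(ctrl.close_job())"
```

```text
the job is handed in; nothing more can be done
None
```

The stand is stacked on the board in the order asked (block, disc, cap, finial upright), each piece about 1 to 2 mm off the centre of the one below by the cameras, block and cap parallel to the board within about half a degree; I never moved the oilstone, tape roll or pencil, and the job was handed in at about 34 s.

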